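# Zero the sprung length gauge and hold it drawn out at the setting mark

### The arm

A 7-joint arm with a two-finger parallel gripper is mounted at the origin on the work surface. World frame = base frame: x ahead of the robot, y to its left, z up, the work surface at z = 0. Lengths are in m, angles in rad, forces in N, time in s.
With the tool pointing down it reaches from about 0.4 to 0.875 m from the base axis. Payload 19.3 kg.
Tool frame: the origin (TCP) lies midway between the tips of the shut fingers; the grasp point (between the pads) lies 19 mm behind it; x points along the fingers, y is the direction in which the jaws open and shut, and the axes are right-handed (so a half turn about x gives the same grasp; the last joint's range is limited). The gripper opens to 85 mm and grips with 20 to 120 N. Pads are 22 mm wide; open, the fingers measure 114 mm over their backs; the gripper's body (76 mm by 85 mm) begins 54 mm behind the grasp point. The pads swing forward as they close: fully open they stand 13 mm farther back than shut.
Start: joints at [-1.304, 0.521, -0.036, 1.599, 0.021, 1.021, -0.113], TCP at [0.207, 0.59, 0.202] pointing down, gripper open.
Joint ranges: [-2.91, 2.91], [-0.3, 2.13], [-1.5, 1.42], [0.17, 2.43], [-1.26, 4.41], [0.16, 1.93], [-2.52, 2.52]. Speed limits (rad/s): [1.89, 1.89, 2.39, 2.39, 3.01, 3.01, 3.01].

### API

Orientations are given as [roll, pitch, yaw] about the fixed x, y, z axes, in that order (R = Rz(yaw) Ry(pitch) Rx(roll)).
In Python, from workcell import bot gives the robot as it stands. The module is installed in compiled form; this text tells all that it offers.
- The arm moves only by the tool servo_tool, never from a script. Its argument "targets" is a list of rows, each an object of numbers: "x", "y", "z": the shift along the tool's x, y, z as a fraction of full scale; "wx", "wy", "wz": the turn, a rotation vector about the tool's x, y, z as a fraction of full scale. A call has 1 to 12 rows; each row is the pose to reach, as a shift and turn from the pose measured when the call began, along the tool's axes at that moment, turning the shorter way round; what a row does not reach only later rows make up. Full scale, the value 1, is 40 cm for a shift and 360 degrees for a turn. A row lasts 1/8 s, in which the tool goes at most 62.5 mm and 10.7 degrees, less where a joint would pass 70% of its speed; a pose out of reach is approached as far as the arm can. A call with a number of a shift or a turn outside -1 to 1 is refused whole. A call with a gripper value outside its range is refused whole. "grip" is the gripper command: -1 is shut, 1 is fully open, values between are in proportion, set as the call begins (left out, the last holds). The fingers move at their own pace and stop on an object; "squeeze" is the grip in N (left out, the last holds). Time passes only in rows, so rows that repeat a pose let the fingers close. It gives the time, the measured TCP pose, the force and the opening at its end, in the units of the state.
- bot.observe(): the state, without advancing time (a new reading comes with each control period).
- bot.grab_frame(name): name is "scene" or "side" or "wrist"; returns (picture, depth): 384x512x3 uint8, red, green, blue; 384x512 float32, m along the optical axis (not along the pixel's ray), 0 where there is no reading.
- bot.get_calibration(name): a dict with "intrinsics" (3x3 intrinsics, pixels), "R" (3x3) and "t" (3): a world point X has camera coordinates R X + t. Camera axes: x right, y down, z forward; pixel columns grow to the right and rows downward; lengths in m; the calibration is good to about 2 mm. A picture is of the moment at which its call begins: read the wrist's pose just before it. get_calibration takes no time and is no camera call; for the wrist camera it gives the pose at the moment of the call.
- bot.job_done(): hands the job in, once; it reports no verdict.
Trained networks look in the newest picture that a camera, given by its name, has taken for a name from the list of things; names that differ only in an ending like _2 or _b are one class to them, and where a whole thing is asked for, a point or a joint stands for the part that bears it (a point fixed in the world has none). Each returns a list of dicts, best first, with "confidence" (0 to 1); they miss things now and then, are a little off and sometimes report something else, mostly with a low value. They report only what shows in the picture. A call takes as long as a camera call.
- bot.trace(camera, target): "mask" (384x512 bool, what is visible of it) and "pixel" ([column, row] in pixels, amid what is visible of it).
The state is a dict: "clock": time; "qpos": joint angles; "qd": joint speeds; "joint_efforts": joint torques, N m; "position": TCP position; "tool_rot": TCP orientation; "force": force on the tool from outside, world axes, zero at the start; "moment": the same for the moment, N m; "grip_width": finger opening in m.
Only numpy, scipy, OpenCV 4.12 (cv2) and the standard library are available. Lean on these libraries where they do the work, as an engineer would, in place of code of your own. Each camera call takes 0.05 s, during which the arm holds its last target. There are 200 camera calls.

### The job

On the granite table stands a length gauge: a spring-loaded rod with an aluminium spool grip that slides out of a fixed barrel. First push the rod all the way in until you feel its inner stop, then draw it out against the spring, without pulling it past the mark, until the steel pointer under the rod stands in line with the blade of the setting mark on the rule beside it. Finish while still holding the rod steady there by the gripper (let go and it springs back), and leave the other things on the table where they are.

Things in the scene. Friction and masses are not known exactly. Their poses are not given: they have to be found in the camera images.
- gauge: Fixed length gauge on a 320 x 130 x 12 mm aluminium base. Origin on the table under the rod's axis; +x (level) = pull-out direction, +y (level) = the side with rule and setting mark, z up. The rod's axis is level, 130 mm above the table, over y = 0. Black barrel, 28 mm diameter (rims 34), on two pillars from x = -156 to -13 mm. Steel rule at y = 52 to 72 mm, top 22 mm above the table.
- rod: Sliding rod, axes as the gauge's, moves only along x. Origin on its axis, mid-collar (steel, 34 mm diameter, 6 mm thick). Home on its rigid inner stop the origin is at gauge x = 0; it draws out up to 120 mm. At the start friction holds it 8 to 18 mm out. Inner spring 120 N/m (0 N at home), sliding friction about 2.5 N: reaching the mark takes 9 to 14 N; let go, it springs back.
- grip (a point): Middle of the rod's spool grip, on the axis, 35 mm from the rod's origin towards the free end. Spool: aluminium cylinder 24 mm in diameter, 40 mm long, between two flanges 36 mm in diameter, 5 mm thick; can be pinched from above across the rod. A white 16 mm ball tips the rod 37 mm beyond. Nothing stands beside the spool higher than 92 mm above the table.
- pointer (a point): Tip of the steel pointer that is fixed to the rod's collar: a strip 4 mm thick along the rod that hangs down from the collar and reaches sideways. The tip is on the rod's x = 0, 40 mm to the +y side of the axis and 83 mm above the table.
- marker: Setting mark, fixed: dark steel saddle 18 x 26 x 20 mm on the rule, with an upright and a steel blade 4 mm thick, top 86 mm above the table. It stands 50 to 90 mm out from where the pointer is with the rod home. Axes parallel to the gauge's; origin on the table under the rod's axis, at the same gauge x as the middle of the blade.
- mark (a point): Tip of the blade of the setting mark, 45 mm to the +y side of the rod's axis and 83 mm above the table. The length is right when the pointer's tip faces this tip, 5 mm apart, at the same x of the gauge.
- steel_ring: Bystander: loose machined steel ring, 110 mm outside and 76 mm inside diameter, 22 mm high; origin at the centre of its underside.
- gauge_block: Bystander: loose steel block 50 x 25 x 20 mm; origin at the centre of its underside.
- jar: Bystander: loose white plastic jar, 40 mm in diameter and 60 mm high; origin at the centre of its underside.
- cradle: Bystander: loose black plastic charging cradle 90 x 50 mm, 40 mm high; origin at the centre of its underside.

How it is judged:
By the outcome, as a careful person would: the job done as asked, in the order asked, and still so for the second after the job is handed in, while the arm keeps its last pose, push and grip.
It also fails if it takes over 40 s, if anything falls off the work surface, if the arm or the gripper's body presses on something with over 40 N, if the wrist force passes 120 N, or if a joint passes its speed limit or range.

## Working session

There is one attempt and no reset: what is moved stays moved. The work goes in short steps, Python scripts to look and compute and a tool call to move; the robot and the scene stay as the last step left them, time stands still between calls to the robot, and variables do not carry over. Pictures are saved under pics/ and viewed, on a budget of 10 in all, crops included, one or two more only if the job needs it, and the job is handed in when it is done.

Besides the shell and the picture viewer there is one more tool, called after ">>>" by a JSON object that holds its "op" and its "data", one argument or row to a line. servo_tool: Moves the arm, as the interface text tells. Shift numbers are shares of 40 cm and turn numbers shares of 360 degrees, none past 1 either way. Its arguments: {"type":"object","properties":{"targets":{"type":"array"},"grip":{"type":"number"},"squeeze":{"type":"number"}},"required":["targets"]}

```bash
mkdir -p pics
cat > h.py <<'E'
import numpy as np, cv2
from workcell import bot
from scipy.spatial.transform import Rotation as Ro
def cal(n):
    c=bot.get_calibration(n); return np.array(c["intrinsics"]),np.array(c["R"]),np.array(c["t"])
def back(c,u,v,d):
    K,R,t=c; p=np.linalg.inv(K)@np.array([u,v,1.])*d
    return R.T@(p-t)
def tri(obs): # list of (cal,[u,v])
    A=[];
    for (K,R,t),(u,v) in obs:
        P=K@np.c_[R,t]; A+= [u*P[2]-P[0], v*P[2]-P[1]]
    A=np.array(A); return np.linalg.lstsq(A[:,:3],-A[:,3],rcond=None)[0]
def save(n,im): cv2.imwrite("pics/"+n+".png",cv2.cvtColor(im,cv2.COLOR_RGB2BGR))
E
python3 - <<'E'
from h import *
s=bot.observe(); print({k:np.round(v,3).tolist() for k,v in s.items()})
ims=[]
for n in ["scene","side"]:
    im,d=bot.grab_frame(n); ims.append(im); c=cal(n)
    save(n+"0",im); np.save(n+"d.npy",d)
    for t in ["gauge","rod","grip","pointer","marker","mark"]:
        for r in bot.trace(n,t)[:2]:
            u,v=r["pixel"]; m=r["mask"]; z=np.median(d[m&(d>0)]) if m.any() else 0
            print(n,t,round(r["confidence"],2),np.round([u,v]),m.sum(),np.round(back(c,u,v,d[int(v),int(u)]),3))
E
```

```text
{'clock': 0.0, 'qpos': [-1.304, 0.522, -0.036, 1.6, 0.021, 1.021, -0.113], 'qd': [-0.001, -0.0, -0.0, -0.001, -0.0, -0.002, -0.001], 'joint_efforts': [-0.002, -92.713, 1.979, -36.992, 0.018, 0.008, -0.0], 'position': [0.206, 0.59, 0.201], 'tool_rot': [-1.505, 1.57, -1.842], 'force': [-0.303, -0.188, 0.489], 'moment': [0.004, 0.022, 0.044], 'grip_width': 0.085}
scene gauge 0.93 [254. 246.] 5309 [0.616 0.066 0.008]
scene rod 0.65 [236. 225.] 323 [0.625 0.019 0.138]
scene grip 0.57 [235. 224.] 320 [0.624 0.017 0.139]
scene pointer 0.68 [240. 228.] 359 [0.628 0.032 0.13 ]
scene pointer 0.27 [120. 223.] 218 [ 0.683 -0.311  0.059]
scene mark 0.46 [224. 256.] 70 [0.691 0.006 0.072]
side gauge 0.64 [272. 196.] 3159 [0.643 0.09  0.011]
side rod 0.76 [280. 177.] 279 [0.611 0.016 0.132]
side grip 0.65 [277. 175.] 289 [0.61  0.027 0.135]
side pointer 0.61 [279. 178.] 278 [0.61  0.015 0.13 ]
side marker 0.39 [299. 196.] 97 [0.689 0.002 0.041]
side mark 0.49 [299. 195.] 75 [0.685 0.001 0.046]
```

```bash
python3 -c "
import cv2,numpy as np
cv2.imwrite('pics/both.png',cv2.resize(np.vstack([cv2.imread('pics/scene0.png'),cv2.imread('pics/side0.png')]),(400,600)))"
```

```text
(no output)
```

View pics/scene0.png

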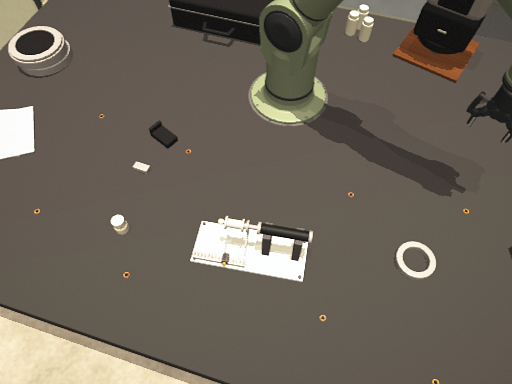

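View pics/side0.png

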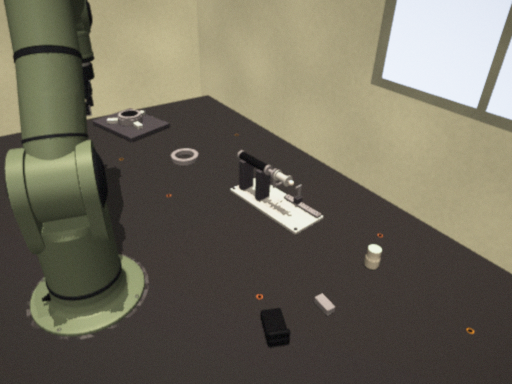

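The scene view shows the gauge with the ball at (223,222), the barrel's far end at (311,236) and the setting mark at (225,257). So it draws out roughly along world -y, with the rule on the +x side. In the side view the ball is at (291,181) and the marker at (298,195).

```bash
cat > pose.py <<'E'
from h import *
s=bot.observe()
Rt=Ro.from_euler("xyz",s["tool_rot"]).as_matrix(); print("tool axes cols\n",Rt.round(3))
for n in ["scene","side"]:
    im,d=bot.grab_frame(n); K,R,t=cal(n)
    m=bot.trace(n,"gauge")[0]["mask"]&(d>0)
    m=cv2.dilate(m.astype(np.uint8),np.ones((9,9)))>0
    v,u=np.nonzero(m&(d>0)); P=((np.linalg.inv(K)@np.c_[u,v,np.ones(len(u))].T)*d[v,u]).T; P=(P-t)@R
    b=P[(P[:,2]>.007)&(P[:,2]<.018)]
    print(n,"base",cv2.minAreaRect((b[:,:2]*1000).astype(np.float32)))
    r=P[(P[:,2]>.115)&(P[:,2]<.16)]
    l=cv2.fitLine((r[:,:2]).astype(np.float32),cv2.DIST_HUBER,0,.01,.01).ravel(); a=np.degrees(np.arctan2(l[1],l[0]))
    pr=(r[:,:2]-l[2:])@l[:2]
    print("rod line",l.round(3),a.round(2),"ends",(l[2:]+l[:2]*pr.min()).round(3),(l[2:]+l[:2]*pr.max()).round(3), len(r))
c=cal("wrist"); print("wrist cam pos",(-c[1].T@c[2]).round(3),"fwd",c[1][2].round(3),"right",c[1][0].round(3),"f",c[0][0,0])
E
python3 pose.py
```

```text
tool axes cols
 [[-0.     0.331  0.944]
 [-0.     0.944 -0.331]
 [-1.    -0.     0.   ]]
scene base ((629.12744140625, 58.54021453857422), (131.59432983398438, 320.2380065917969), 6.573156833648682)
rod line [ 0.101 -0.995  0.614  0.101] -84.2 ends [0.602 0.217] [ 0.627 -0.029] 1053
side base ((627.10498046875, 55.061492919921875), (134.40533447265625, 325.168212890625), 6.385048866271973)
rod line [ 0.139 -0.99   0.598  0.115] -82.02 ends [0.584 0.215] [ 0.619 -0.036] 608
wrist cam pos [0.131 0.616 0.373] fwd [ 0.29  -0.101 -0.952] right [0.33  0.944 0.   ] f 268.39411421743796
```

>>> {"op": "servo_tool", "data": {
  "targets": [
    {"x": -0.12,"y": -0.17,"z": 0.24,"wx": 0.03},
    {"x": -0.12,"y": -0.34,"z": 0.48,"wx": 0.06},
    {"x": -0.12,"y": -0.51,"z": 0.73,"wx": 0.09},
    {"x": -0.12,"y": -0.51,"z": 0.73,"wx": 0.09},
    {"x": -0.12,"y": -0.51,"z": 0.73,"wx": 0.09},
    {"x": -0.12,"y": -0.51,"z": 0.73,"wx": 0.09},
    {"x": -0.12,"y": -0.51,"z": 0.73,"wx": 0.09}
  ],
  "grip": 1,
  "squeeze": 60
}}

```text
$.targets[0]: bad value
```

>>> {"op": "servo_tool", "data": {
  "targets": [
    {"x": -0.12,"y": -0.17,"z": 0.24,"wx": 0.03,"wy": 0,"wz": 0},
    {"x": -0.12,"y": -0.34,"z": 0.48,"wx": 0.06,"wy": 0,"wz": 0},
    {"x": -0.12,"y": -0.51,"z": 0.73,"wx": 0.09,"wy": 0,"wz": 0},
    {"x": -0.12,"y": -0.51,"z": 0.73,"wx": 0.09,"wy": 0,"wz": 0},
    {"x": -0.12,"y": -0.51,"z": 0.73,"wx": 0.09,"wy": 0,"wz": 0},
    {"x": -0.12,"y": -0.51,"z": 0.73,"wx": 0.09,"wy": 0,"wz": 0},
    {"x": -0.12,"y": -0.51,"z": 0.73,"wx": 0.09,"wy": 0,"wz": 0}
  ],
  "grip": 1,
  "squeeze": 60
}}

```text
clock: 1.78
position: [0.417, 0.2976, 0.2506]
tool_rot: [0.781, 1.57, -0.126]
force: [-0.2, 0.3, 0.6]
grip_width: 0.0859
```

>>> {"op": "servo_tool", "data": {
  "targets": [
    {"x": 0,"y": -0.02,"z": 0.3,"wx": 0.03,"wy": 0,"wz": 0},
    {"x": 0,"y": -0.05,"z": 0.6,"wx": 0.06,"wy": 0,"wz": 0},
    {"x": 0,"y": -0.05,"z": 0.88,"wx": 0.088,"wy": 0,"wz": 0},
    {"x": 0,"y": -0.05,"z": 0.88,"wx": 0.088,"wy": 0,"wz": 0},
    {"x": 0,"y": -0.05,"z": 0.88,"wx": 0.088,"wy": 0,"wz": 0},
    {"x": 0,"y": -0.05,"z": 0.88,"wx": 0.088,"wy": 0,"wz": 0},
    {"x": 0,"y": -0.05,"z": 0.88,"wx": 0.088,"wy": 0,"wz": 0},
    {"x": 0,"y": -0.05,"z": 0.88,"wx": 0.088,"wy": 0,"wz": 0}
  ]
}}

```text
clock: 2.78
position: [0.6176, 0.009, 0.2505]
tool_rot: [1.999, 1.57, 0.539]
force: [-0.8, 1.1, 0.1]
grip_width: 0.0857
```

```bash
cat > w.py <<'E'
from h import *
import sys
s=bot.observe(); print({k:np.round(s[k],4).tolist() for k in ["clock","position","tool_rot","force","grip_width","qpos"]})
c=cal("wrist"); im,d=bot.grab_frame("wrist"); save(sys.argv[1],im); np.savez(sys.argv[1]+".npz",K=c[0],R=c[1],t=c[2],d=d)
Rt=Ro.from_euler("xyz",s["tool_rot"]).as_matrix(); print(Rt.round(4).tolist())
for t in sys.argv[2:]:
    for r in bot.trace("wrist",t)[:1]:
        u,v=r["pixel"]; m=r["mask"]
        print(t,round(r["confidence"],2),np.round([u,v],1),m.sum(),np.round(back(c,u,v,d[int(v),int(u)]),4)); np.save(sys.argv[1]+t+".npy",m)
E
python3 w.py w1 grip pointer mark marker rod gauge
```

```text
{'clock': 2.775, 'position': [0.6176, 0.009, 0.2505], 'tool_rot': [1.9987, 1.5701, 0.5387], 'force': [-0.8165, 1.1466, 0.0847], 'grip_width': 0.0857, 'qpos': [-0.3844, 0.4932, 0.409, 1.5803, -0.212, 1.1116, 0.1861]}
[[0.0006, 0.9939, 0.1105], [0.0004, 0.1105, -0.9939], [-1.0, 0.0006, -0.0003]]
grip 0.82 [247.3 166.4] 1986 [0.6127 0.0255 0.1412]
pointer 0.97 [249.2 166.1] 1982 [0.6147 0.0261 0.1414]
mark 0.87 [293.1 171.6] 346 [0.6814 0.0033 0.0413]
marker 0.25 [249.6 164.7] 2011 [0.6149 0.0278 0.1418]
rod 0.9 [247.8 166.1] 1953 [0.6132 0.0259 0.1411]
gauge 0.57 [260.3 104. ] 19449 [0.6188 0.0898 0.1377]
```

View pics/w1.png

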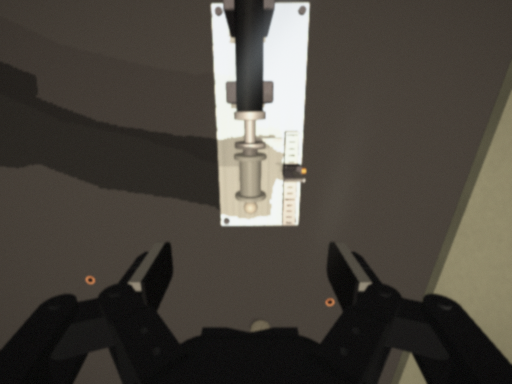

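Wrist view: barrel rim (250,115), collar ~(250,145), spool between flanges at rows 157 and 197, ball (250,208), saddle of the mark (293,171). I'll slice the depth along the rod to find its axis and the spool.

```bash
cat > prof.py <<'E'
from h import *
import sys
f=np.load(sys.argv[1]+".npz"); K,R,t,d=f["K"],f["R"],f["t"],f["d"]
m=(d>0); m[:,:200]=0; m[:,330:]=0; m[int(sys.argv[2]):]=0
v,u=np.nonzero(m); P=((np.linalg.inv(K)@np.c_[u,v,np.ones(len(u))].T)*d[v,u]).T; P=(P-t)@R
r=P[(P[:,2]>.128)&(P[:,2]<.17)]
l=cv2.fitLine(r[:,:2].astype(np.float32),cv2.DIST_HUBER,0,.01,.01).ravel(); 
if l[1]>0: l[:2]*=-1
print("axis dir deg",np.degrees(np.arctan2(l[1],l[0])).round(2),"point",l[2:].round(4))
a=np.radians(float(sys.argv[3])) if len(sys.argv)>3 else np.arctan2(l[1],l[0])
ex=np.array([np.cos(a),np.sin(a)]); ey=np.array([-ex[1],ex[0]]); o=l[2:]+ex*(-l[3]/ex[1])
print("o (axis at y=0)",o.round(4))
x=(r[:,:2]-o)@ex*1000; y=(r[:,:2]-o)@ey*1000; z=r[:,2]*1000
for k in np.arange(-110,60,3):
    q=(x>=k)&(x<k+3)
    if q.sum()>2: print(k+1.5,"y",y[q].min().round(1),y[q].max().round(1),"z",z[q].max().round(1),q.sum())
E
python3 prof.py w1 235
python3 -c "
import cv2
i=cv2.imread('pics/w1.png')[95:235,200:320];cv2.imwrite('pics/w1c.png',cv2.resize(i,None,fx=4,fy=4,interpolation=cv2.INTER_CUBIC))"
```

```text
axis dir deg -83.15 point [0.6076 0.0911]
o (axis at y=0) [0.6185 0.    ]
-108.5 y -13.2 12.7 z 144.5 86
-105.5 y -13.3 12.7 z 144.3 92
-102.5 y -13.4 12.8 z 143.7 90
-99.5 y -13.6 12.7 z 144.4 82
-96.5 y -13.7 12.8 z 144.8 84
-93.5 y -13.8 12.8 z 144.5 96
-90.5 y -12.6 12.9 z 144.5 85
-87.5 y -12.7 12.8 z 144.2 78
-84.5 y -12.7 12.9 z 144.9 78
-81.5 y -15.9 16.0 z 146.7 89
-78.5 y -15.9 16.0 z 146.9 98
-75.5 y -16.0 16.1 z 147.4 109
-72.5 y -12.8 9.5 z 144.8 32
-69.5 y -5.9 5.8 z 136.6 35
-66.5 y -5.9 5.7 z 136.7 36
-63.5 y -6.0 5.7 z 136.5 35
-60.5 y -6.0 5.7 z 136.5 34
-57.5 y -4.9 5.7 z 136.6 31
-54.5 y -5.0 5.7 z 136.6 30
-51.5 y -8.1 8.8 z 143.2 34
-48.5 y -15.7 16.4 z 147.6 129
-45.5 y -15.7 16.4 z 147.1 85
-42.5 y -7.3 7.8 z 144.4 17
-39.5 y -7.3 7.9 z 138.0 44
-36.5 y -17.1 17.6 z 149.1 136
-33.5 y -17.1 17.7 z 148.2 84
-30.5 y -10.7 11.0 z 142.2 38
-27.5 y -12.0 11.1 z 142.6 59
-24.5 y -10.8 11.1 z 142.5 58
-21.5 y -10.9 11.1 z 142.2 53
-18.5 y -11.0 11.1 z 141.9 60
-15.5 y -11.0 11.1 z 142.9 54
-12.5 y -11.0 11.1 z 142.8 52
-9.5 y -11.1 11.1 z 143.3 60
-6.5 y -11.2 11.1 z 142.6 57
-3.5 y -11.2 11.2 z 142.4 51
-0.5 y -11.3 11.2 z 142.7 57
2.5 y -11.4 11.2 z 142.1 54
5.5 y -11.4 11.2 z 142.2 50
8.5 y -17.2 17.1 z 148.5 145
11.5 y -17.2 16.8 z 147.8 72
17.5 y -3.6 4.4 z 135.3 9
20.5 y -6.0 6.8 z 137.5 40
23.5 y -7.2 7.9 z 138.0 35
26.5 y -7.2 6.7 z 137.8 29
29.5 y -6.0 5.5 z 136.8 16
```

View pics/w1c.png

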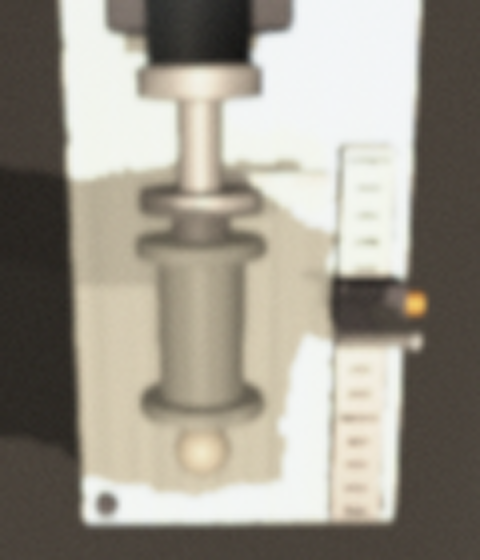

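Collar −48, flanges about −38 and +12, and ball +24 mm all put the grip centre at −13 mm on the axis line. Axis height is 130 mm, and the rod is ~13 mm out, which agrees with the text. Next I descend partway and check again.

>>> {"op": "servo_tool", "data": {
  "targets": [
    {"x": 0.09,"y": 0,"z": -0.01,"wx": -0.0014,"wy": 0,"wz": 0},
    {"x": 0.16,"y": 0,"z": -0.01,"wx": -0.0014,"wy": 0,"wz": 0},
    {"x": 0.16,"y": 0,"z": -0.01,"wx": -0.0014,"wy": 0,"wz": 0}
  ]
}}

```text
clock: 3.5
position: [0.6164, 0.0128, 0.1857]
tool_rot: [-1.473, 1.569, -2.924]
force: [-0.6, -0.4, 0.8]
grip_width: 0.0854
```

```bash
python3 w.py w2 grip mark pointer; python3 prof.py w2 250 | awk 'NR<3 || $1>-60'; python3 -c "
import cv2
i=cv2.imread('pics/w2.png')[40:300,130:390];cv2.imwrite('pics/w2c.png',cv2.resize(i,None,fx=2.3,fy=2.3,interpolation=cv2.INTER_CUBIC))"
```

```text
{'clock': 3.5, 'position': [0.6164, 0.0128, 0.1857], 'tool_rot': [-1.4734, 1.5692, -2.9242], 'force': [-0.6234, -0.3743, 0.7639], 'grip_width': 0.0854, 'qpos': [-0.3734, 0.5554, 0.383, 1.6546, -0.2393, 0.9797, 0.2118]}
[[-0.0015, 0.9928, 0.1197], [-0.0003, 0.1197, -0.9928], [-1.0, -0.0015, 0.0002]]
grip 0.68 [250.  185.7] 3116 [0.6142 0.0278 0.1426]
mark 0.84 [300.8 190.3] 603 [0.6798 0.0007 0.0451]
pointer 0.59 [251.3 187. ] 3152 [0.6154 0.0266 0.1419]
axis dir deg -83.12 point [0.6086 0.0825]
o (axis at y=0) [0.6185 0.    ]
-57.5 y -5.3 5.7 z 135.9 49
-54.5 y -5.3 5.7 z 136.4 54
-51.5 y -14.4 13.7 z 144.5 76
-48.5 y -16.2 16.6 z 147.5 227
-45.5 y -16.4 15.8 z 147.6 128
-42.5 y -7.0 6.6 z 138.0 21
-39.5 y -7.0 7.6 z 138.4 65
-36.5 y -17.4 17.3 z 148.7 253
-33.5 y -17.4 17.0 z 148.5 132
-30.5 y -10.5 11.0 z 142.0 39
-27.5 y -11.5 11.1 z 142.4 87
-24.5 y -11.5 11.2 z 142.4 96
-21.5 y -11.6 11.2 z 142.2 86
-18.5 y -11.6 11.3 z 142.4 88
-15.5 y -11.6 11.3 z 142.1 89
-12.5 y -11.7 11.4 z 141.8 89
-9.5 y -11.8 11.5 z 142.2 82
-6.5 y -11.8 11.5 z 142.8 91
-3.5 y -11.8 11.6 z 142.2 82
-0.5 y -11.9 11.7 z 142.4 83
2.5 y -12.0 11.7 z 142.2 81
5.5 y -10.9 11.8 z 142.8 84
8.5 y -17.5 17.4 z 148.6 249
11.5 y -17.5 17.2 z 148.2 110
14.5 y -13.5 10.4 z 145.2 5
20.5 y -6.6 6.5 z 138.5 52
23.5 y -7.5 7.4 z 138.1 56
26.5 y -7.5 7.4 z 137.6 41
29.5 y -5.6 5.5 z 137.4 21
```

View pics/w2c.png

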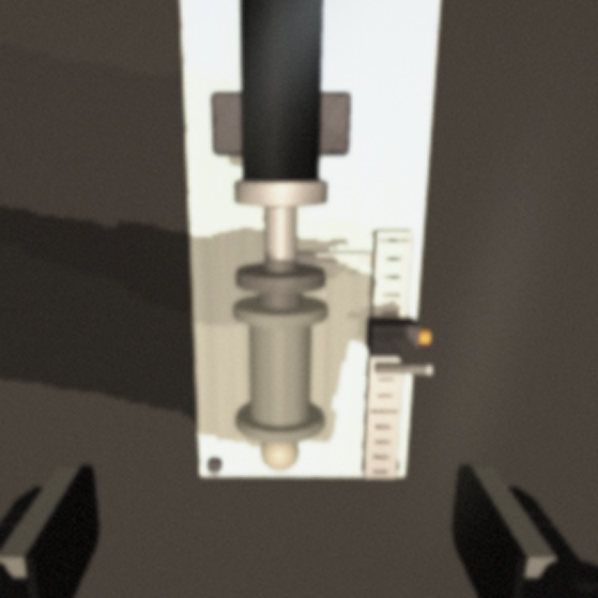

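Both wrist places agree: axis −83.1°, height 130 mm, spool centred at −13 mm. Descend and grasp.

>>> {"op": "servo_tool", "data": {
  "targets": [
    {"x": 0.06,"y": 0.0015,"z": 0,"wx": 0,"wy": 0,"wz": 0},
    {"x": 0.12,"y": 0.0015,"z": 0,"wx": 0,"wy": 0,"wz": 0},
    {"x": 0.185,"y": 0.0015,"z": 0,"wx": 0,"wy": 0,"wz": 0},
    {"x": 0.187,"y": 0.0015,"z": 0,"wx": 0,"wy": 0,"wz": 0},
    {"x": 0.187,"y": 0.0015,"z": 0,"wx": 0,"wy": 0,"wz": 0}
  ]
}}

```text
clock: 4.32
position: [0.6196, 0.0125, 0.115]
tool_rot: [1.533, 1.566, 0.081]
force: [0.7, 0.2, 0.6]
grip_width: 0.0856
```

>>> {"op": "servo_tool", "data": {
  "targets": [
    {"x": 0,"y": 0,"z": 0,"wx": 0,"wy": 0,"wz": 0},
    {"x": 0,"y": 0,"z": 0,"wx": 0,"wy": 0,"wz": 0},
    {"x": 0,"y": 0,"z": 0,"wx": 0,"wy": 0,"wz": 0},
    {"x": 0,"y": 0,"z": 0,"wx": 0,"wy": 0,"wz": 0},
    {"x": 0,"y": 0,"z": 0,"wx": 0,"wy": 0,"wz": 0},
    {"x": 0,"y": 0,"z": 0,"wx": 0,"wy": 0,"wz": 0},
    {"x": 0,"y": 0,"z": 0,"wx": 0,"wy": 0,"wz": 0},
    {"x": 0,"y": 0,"z": 0,"wx": 0,"wy": 0,"wz": 0}
  ],
  "grip": -1,
  "squeeze": 70
}}

```text
clock: 5.32
position: [0.6196, 0.0125, 0.115]
tool_rot: [1.541, 1.566, 0.09]
force: [0.1, -0.7, -0.3]
grip_width: 0.0
```

Closed to 0.0, so it isn't holding the spool. I'll take a look.

```bash
python3 w.py w3
python3 - <<'E'
from h import *
im,d=bot.grab_frame("scene"); c=cal("scene")
a=im[170:290,170:330]
im2,d2=bot.grab_frame("side"); b=im2[110:230,200:360]
w=cv2.cvtColor(cv2.imread("pics/w3.png"),cv2.COLOR_BGR2RGB)
f=lambda x:cv2.resize(x,(400,300),interpolation=cv2.INTER_CUBIC)
save("m3",np.vstack([np.hstack([f(a),f(b)]),np.hstack([f(w),f(w[120:280,150:363])])]))
E
```

```text
{'clock': 5.325, 'position': [0.6196, 0.0125, 0.115], 'tool_rot': [1.5409, 1.5659, 0.0895], 'force': [0.1432, -0.7269, -0.2965], 'grip_width': 0.0, 'qpos': [-0.3477, 0.6397, 0.348, 1.7103, -0.2782, 0.8355, 0.2432]}
[[0.0049, 0.9929, 0.1191], [0.0004, 0.1191, -0.9929], [-1.0, 0.0049, 0.0001]]
```

View pics/m3.png

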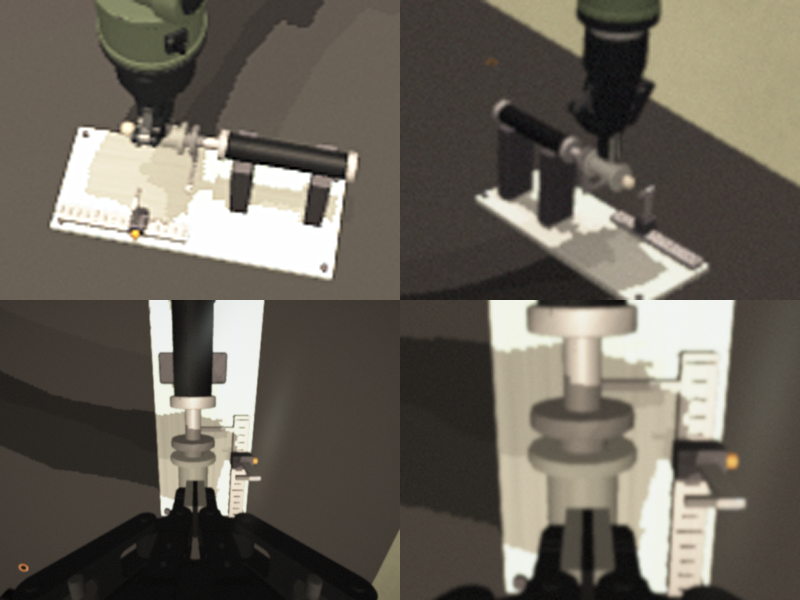

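Fingers appear closed at the spool's upper front (full wrist picture around (250,240)). I'll check with depth where they are relative to the spool.

```bash
python3 prof.py w3 235 | awk 'NR<3 || $1>-60'
python3 - <<'E'
from h import *
f=np.load("w3.npz"); K,R,t,d=f["K"],f["R"],f["t"],f["d"]; c=(K,R,t)
pr=lambda X:(lambda p:(p[:2]/p[2]).round(1).tolist()+[p[2].round(3)])(K@(R@np.array(X)+t))
print("tcp",pr([.6196,.0125,.115]),"grip",pr([.617,.0129,.13]),"top",pr([.617,.0129,.142]))
for v in range(215,300,6):
  print(v,[ (u,*np.round(1000*back(c,u,v,d[v,u])).astype(int)) for u in (236,243,247,250,253,257,264)])
E
```

```text
axis dir deg -83.23 point [0.6083 0.0863]
o (axis at y=0) [0.6185 0.    ]
-57.5 y -5.7 5.5 z 136.4 97
-54.5 y -5.8 5.5 z 136.2 100
-51.5 y -15.6 15.7 z 147.0 243
-48.5 y -16.3 16.3 z 147.0 463
-45.5 y -16.4 16.2 z 147.2 252
-42.5 y -2.1 13.6 z 138.2 7
-39.5 y -7.7 7.5 z 138.3 119
-36.5 y -17.5 17.4 z 148.1 639
-33.5 y -17.7 17.3 z 148.5 244
-30.5 y -13.9 8.9 z 144.9 34
-27.5 y -11.6 11.3 z 142.7 166
-24.5 y -11.7 11.3 z 152.3 214
-21.5 y -11.9 11.5 z 151.1 219
-18.5 y -11.1 11.5 z 140.0 68
-15.5 y -11.2 11.5 z 139.2 32
tcp [250.5, 224.2, np.float64(0.187)] grip [246.8, 233.1, np.float64(0.173)] top [246.7, 242.1, np.float64(0.161)]
215 [(236, np.int64(609), np.int64(28), np.int64(138)), (243, np.int64(613), np.int64(33), np.int64(148)), (247, np.int64(615), np.int64(32), np.int64(146)), (250, np.int64(617), np.int64(32), np.int64(146)), (253, np.int64(618), np.int64(33), np.int64(148)), (257, np.int64(621), np.int64(30), np.int64(139)), (264, np.int64(626), np.int64(29), np.int64(135))]
221 [(236, np.int64(609), np.int64(25), np.int64(140)), (243, np.int64(613), np.int64(26), np.int6
[... 4264 characters left out ...]
4(612), np.int64(24), np.int64(202)), (243, np.int64(615), np.int64(16), np.int64(192)), (247, np.int64(618), np.int64(8), np.int64(181)), (250, np.int64(619), np.int64(8), np.int64(182)), (253, np.int64(621), np.int64(10), np.int64(183)), (257, np.int64(620), np.int64(23), np.int64(200)), (264, np.int64(623), np.int64(25), np.int64(202))]
299 [(236, np.int64(612), np.int64(29), np.int64(212)), (243, np.int64(616), np.int64(13), np.int64(192)), (247, np.int64(618), np.int64(4), np.int64(181)), (250, np.int64(620), np.int64(5), np.int64(182)), (253, np.int64(621), np.int64(7), np.int64(184)), (257, np.int64(622), np.int64(14), np.int64(193)), (264, np.int64(621), np.int64(30), np.int64(212))]
```

Depth shows the shut pads spanning z ≈ 0.143 to 0.181, with their rear face at y = 0.023. The fingertips are therefore ~28 mm higher than the reported TCP implies (0.115), and they shut just above the spool, touching nothing. They also sit ~2.5 mm to the +y side of the gauge. I'll open, correct sideways and go 32 mm lower, trusting the measured pad position.

>>> {"op": "servo_tool", "data": {
  "targets": [
    {"x": 0,"y": -0.006,"z": 0,"wx": 0,"wy": 0,"wz": 0},
    {"x": 0,"y": -0.006,"z": 0,"wx": 0,"wy": 0,"wz": 0},
    {"x": 0,"y": -0.006,"z": 0,"wx": 0,"wy": 0,"wz": 0},
    {"x": 0,"y": -0.006,"z": 0,"wx": 0,"wy": 0,"wz": 0},
    {"x": 0,"y": -0.006,"z": 0,"wx": 0,"wy": 0,"wz": 0},
    {"x": 0,"y": -0.006,"z": 0,"wx": 0,"wy": 0,"wz": 0},
    {"x": 0.02,"y": -0.006,"z": 0,"wx": 0,"wy": 0,"wz": 0},
    {"x": 0.04,"y": -0.006,"z": 0,"wx": 0,"wy": 0,"wz": 0},
    {"x": 0.05,"y": -0.006,"z": 0,"wx": 0,"wy": 0,"wz": 0},
    {"x": 0.05,"y": -0.006,"z": 0,"wx": 0,"wy": 0,"wz": 0}
  ],
  "grip": 1
}}

```text
clock: 6.72
position: [0.6171, 0.0121, 0.0946]
tool_rot: [1.519, 1.567, 0.067]
force: [-0.2, -0.2, 0.4]
grip_width: 0.0854
```

```bash
python3 w.py w4; python3 prof.py w4 235 | awk 'NR<3 || $1>-50'
python3 - <<'E'
from h import *
w=cv2.cvtColor(cv2.imread("pics/w4.png"),cv2.COLOR_BGR2RGB)
s,_=bot.grab_frame("side"); f=lambda x:cv2.resize(x,(400,300),interpolation=cv2.INTER_CUBIC)
save("m4",np.hstack([f(w),f(s[110:230,200:360])]))
E
```

```text
{'clock': 6.725, 'position': [0.6171, 0.0121, 0.0946], 'tool_rot': [1.5188, 1.5666, 0.0673], 'force': [-0.1709, -0.1913, 0.3602], 'grip_width': 0.0854, 'qpos': [-0.3403, 0.663, 0.3364, 1.7293, -0.2889, 0.794, 0.2525]}
[[0.0042, 0.9929, 0.119], [0.0003, 0.119, -0.9929], [-1.0, 0.0042, 0.0002]]
axis dir deg -83.06 point [0.6081 0.0863]
o (axis at y=0) [0.6186 0.    ]
-48.5 y -16.1 16.6 z 147.2 616
-45.5 y -16.3 16.7 z 147.1 320
-39.5 y -7.6 7.4 z 138.6 126
-36.5 y -17.3 17.7 z 148.5 911
-33.5 y -17.2 17.9 z 148.2 300
-30.5 y -13.6 15.6 z 144.1 28
-27.5 y -11.5 11.4 z 142.1 118
-24.5 y -11.7 11.4 z 136.6 17
```

View pics/m4.png

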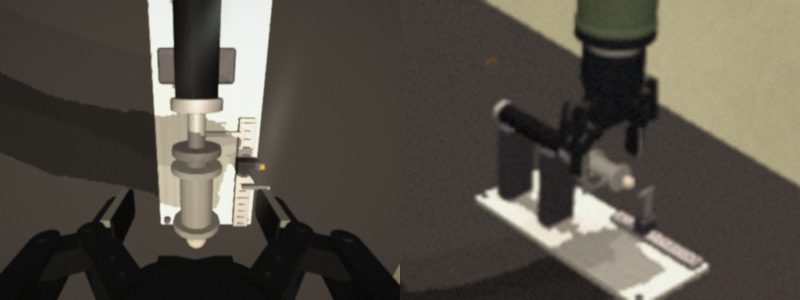

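Pads now straddle the spool: left picture, pads at (115,215) and (265,215), spool at (197,200). 12 mm lower, then close.

>>> {"op": "servo_tool", "data": {
  "targets": [
    {"x": 0.015,"y": 0,"z": 0,"wx": 0,"wy": 0,"wz": 0},
    {"x": 0.03,"y": 0,"z": 0,"wx": 0,"wy": 0,"wz": 0},
    {"x": 0.03,"y": 0,"z": 0,"wx": 0,"wy": 0,"wz": 0}
  ]
}}

```text
clock: 7.2
position: [0.6171, 0.0122, 0.0824]
tool_rot: [1.527, 1.567, 0.076]
force: [-1.0, -0.4, 0.0]
grip_width: 0.0854
```

>>> {"op": "servo_tool", "data": {
  "targets": [
    {"x": 0,"y": 0,"z": 0,"wx": 0,"wy": 0,"wz": 0},
    {"x": 0,"y": 0,"z": 0,"wx": 0,"wy": 0,"wz": 0},
    {"x": 0,"y": 0,"z": 0,"wx": 0,"wy": 0,"wz": 0},
    {"x": 0,"y": 0,"z": 0,"wx": 0,"wy": 0,"wz": 0},
    {"x": 0,"y": 0,"z": 0,"wx": 0,"wy": 0,"wz": 0},
    {"x": 0,"y": 0,"z": 0,"wx": 0,"wy": 0,"wz": 0}
  ],
  "grip": -1,
  "squeeze": 70
}}

```text
clock: 7.95
position: [0.6181, 0.0123, 0.0829]
tool_rot: [1.517, 1.565, 0.065]
force: [5.7, 1.0, 1.0]
grip_width: 0.0219
```

```bash
python3 w.py w5 mark; python3 prof.py w5 210 | awk 'NR<3 || $1>-75'
```

```text
{'clock': 7.95, 'position': [0.6181, 0.0123, 0.0829], 'tool_rot': [1.5168, 1.5647, 0.0654], 'force': [5.7305, 1.0044, 1.028], 'grip_width': 0.0219, 'qpos': [-0.3354, 0.6789, 0.3292, 1.7348, -0.2956, 0.7706, 0.2577]}
[[0.0061, 0.9929, 0.1192], [0.0004, 0.1192, -0.9929], [-1.0, 0.0061, 0.0003]]
mark 0.55 [322.3 227.2] 1397 [0.6786 0.0035 0.0544]
axis dir deg -83.08 point [0.6074 0.0928]
o (axis at y=0) [0.6186 0.    ]
-72.5 y -11.7 5.7 z 144.8 82
-69.5 y -5.8 5.8 z 136.5 168
-66.5 y -5.9 5.9 z 136.4 169
-63.5 y -5.9 5.9 z 136.3 173
-60.5 y -6.0 5.9 z 136.8 152
-57.5 y -5.5 6.1 z 136.2 151
-54.5 y -5.5 5.5 z 136.5 149
-51.5 y -16.0 15.4 z 146.9 481
-48.5 y -16.6 16.4 z 147.2 643
-45.5 y -16.6 16.7 z 141.7 59
```

Held (width 22 mm). Push in.

>>> {"op": "servo_tool", "data": {
  "targets": [
    {"x": 0,"y": 0,"z": -0.007,"wx": 0,"wy": 0,"wz": 0},
    {"x": 0,"y": 0,"z": -0.014,"wx": 0,"wy": 0,"wz": 0},
    {"x": 0,"y": 0,"z": -0.021,"wx": 0,"wy": 0,"wz": 0},
    {"x": 0,"y": 0,"z": -0.025,"wx": 0,"wy": 0,"wz": 0},
    {"x": 0,"y": 0,"z": -0.025,"wx": 0,"wy": 0,"wz": 0}
  ]
}}

```text
clock: 8.68
position: [0.6169, 0.0225, 0.0829]
tool_rot: [1.553, 1.565, 0.102]
force: [2.8, 1.3, 0.1]
grip_width: 0.0219
```

>>> {"op": "servo_tool", "data": {
  "targets": [
    {"x": 0,"y": 0,"z": -0.005,"wx": 0,"wy": 0,"wz": 0},
    {"x": 0,"y": 0,"z": -0.0075,"wx": 0,"wy": 0,"wz": 0},
    {"x": 0,"y": 0,"z": -0.0075,"wx": 0,"wy": 0,"wz": 0}
  ]
}}

```text
clock: 9.05
position: [0.6165, 0.0256, 0.0829]
tool_rot: [1.568, 1.565, 0.117]
force: [3.1, -0.5, -0.7]
grip_width: 0.022
```

>>> {"op": "servo_tool", "data": {
  "targets": [
    {"x": 0,"y": 0,"z": -0.004,"wx": 0,"wy": 0,"wz": 0},
    {"x": 0,"y": 0,"z": -0.006,"wx": 0,"wy": 0,"wz": 0},
    {"x": 0,"y": 0,"z": -0.006,"wx": 0,"wy": 0,"wz": 0}
  ]
}}

```text
clock: 9.43
position: [0.6165, 0.026, 0.083]
tool_rot: [1.243, 1.564, -0.209]
force: [4.8, -10.4, -1.5]
grip_width: 0.0221
```

Stop felt: 10 N, with travel blocked at 0.4 of 2.4 mm. Now measure the pointer–mark distance.

```bash
python3 w.py w6 mark pointer; python3 prof.py w6 210 -83.12| awk 'NR<3 || $1>-85'; python3 -c "
import cv2
i=cv2.imread('pics/w6.png')[110:260,220:370];cv2.imwrite('pics/w6c.png',cv2.resize(i,None,fx=4,fy=4,interpolation=cv2.INTER_CUBIC))"
```

```text
{'clock': 9.425, 'position': [0.6165, 0.026, 0.083], 'tool_rot': [1.2435, 1.564, -0.2089], 'force': [4.7743, -10.4468, -1.4746], 'grip_width': 0.0221, 'qpos': [-0.3612, 0.6775, 0.332, 1.7387, -0.2954, 0.7682, 0.2337]}
[[0.0067, 0.993, 0.1182], [-0.0014, 0.1182, -0.993], [-1.0, 0.0064, 0.0022]]
pointer 0.82 [249.6 241.7] 7633 [0.6129 0.0471 0.1473]
axis dir deg -83.14 point [0.606  0.1044]
o (axis at y=0) [0.6186 0.    ]
-84.5 y -13.7 13.0 z 144.3 409
-81.5 y -16.2 16.5 z 147.6 616
-78.5 y -16.2 16.4 z 147.5 494
-75.5 y -16.3 16.6 z 147.5 442
-72.5 y -11.6 7.1 z 145.0 3
-69.5 y -5.9 5.6 z 137.0 144
-66.5 y -5.4 5.7 z 136.7 141
-63.5 y -16.4 16.6 z 147.0 958
-60.5 y -16.6 16.7 z 144.5 122
-57.5 y -16.6 16.2 z 136.6 8
```

View pics/w6c.png

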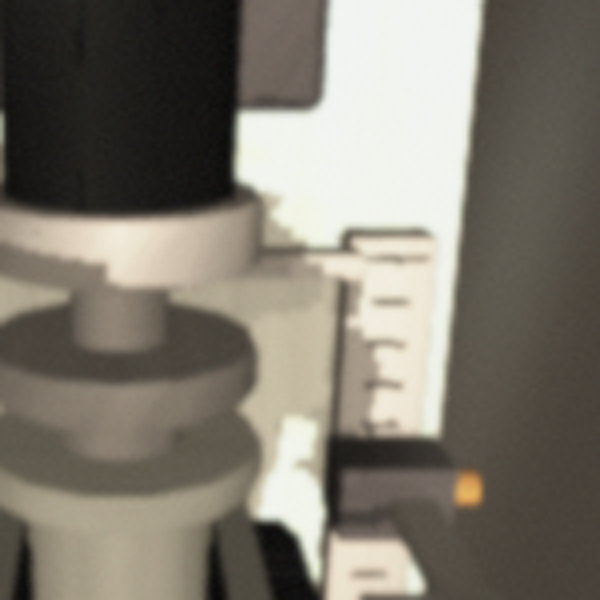

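```bash
cat > pts.py <<'E'
from h import *
import sys
a=np.radians(-83.12); ex=np.array([np.cos(a),np.sin(a)]); ey=np.array([-ex[1],ex[0]]); o=np.array([.6185,0])
def pts(n):
    f=np.load(n+".npz"); K,R,t,d=f["K"],f["R"],f["t"],f["d"]
    v,u=np.nonzero(d>0); P=((np.linalg.inv(K)@np.c_[u,v,np.ones(len(u))].T)*d[v,u]).T; P=(P-t)@R
    return 1000*np.c_[(P[:,:2]-o)@ex,(P[:,:2]-o)@ey,P[:,2]],u,v
if __name__=="__main__":
  for n in sys.argv[1:]:
    G,u,v=pts(n)
    for nm,lo,hi,ya,yb in [("blade",-40,60,43,62),("pointer",-90,60,24,42)]:
        q=(G[:,0]>lo)&(G[:,0]<hi)&(G[:,1]>ya)&(G[:,1]<yb)&(G[:,2]>76)&(G[:,2]<90)
        g=G[q]
        if len(g)>3: print(n,nm,len(g),"x p5/50/95",np.percentile(g[:,0],[0,5,50,95,100]).round(1),"y",g[:,1].min().round(1),g[:,1].max().round(1),"z",np.percentile(g[:,2],[5,50,95]).round(1),"u",u[q].min(),u[q].max(),"v",v[q].min(),v[q].max())
E
python3 pts.py w1 w2 w3 w4 w5 w6
```

```text
w1 blade 56 x p5/50/95 [3.  3.6 4.9 7.6 7.7] y 45.5 62.0 z [79.8 84.9 86.4] u 285 297 v 178 182
w1 pointer 51 x p5/50/95 [-49.  -48.9 -47.  -45.4 -45.3] y 24.0 39.3 z [81.  84.7 86.1] u 269 281 v 138 141
w2 blade 85 x p5/50/95 [3.2 3.4 4.9 7.1 7.5] y 44.9 61.9 z [79.6 84.9 86.3] u 292 308 v 196 202
w2 pointer 64 x p5/50/95 [-49.  -48.9 -47.3 -45.7 -45.6] y 24.3 39.7 z [84.2 85.3 86.1] u 275 290 v 150 153
w3 blade 154 x p5/50/95 [2.8 3.3 4.  6.7 7.2] y 44.8 61.9 z [79.7 84.7 86. ] u 301 322 v 222 230
w3 pointer 125 x p5/50/95 [-49.2 -48.9 -47.4 -45.5 -45.3] y 24.4 40.0 z [82.5 85.1 86.2] u 279 299 v 163 168
w4 blade 192 x p5/50/95 [2.7 3.2 4.  6.9 7.1] y 44.7 61.8 z [79.4 84.6 86. ] u 309 332 v 233 242
w4 pointer 184 x p5/50/95 [-49.2 -49.1 -47.5 -45.2 -44.9] y 24.0 40.1 z [79.7 85.  86.3] u 285 308 v 168 175
w5 blade 233 x p5/50/95 [2.6 3.2 4.  6.9 7.9] y 44.9 61.9 z [78.8 84.5 85.9] u 311 336 v 240 250
w5 pointer 197 x p5/50/95 [-49.3 -49.  -47.9 -45.3 -45. ] y 24.1 40.0 z [80.2 85.  86.1] u 286 310 v 172 179
w6 blade 225 x p5/50/95 [2.8 3.1 4.1 7.3 7.8] y 45.0 62.0 z [79.7 84.5 86. ] u 310 334 v 256 267
w6 pointer 198 x p5/50/95 [-63.1 -62.9 -61.6 -59.2 -59. ] y 24.0 40.3 z [80.6 84.9 86.1] u 286 310 v 172 179
```

The pointer is centred at −61.0 and the blade at +4.95 in gauge x (heights 83–86, y 40 and 45, as specified), so 66 mm to go. Draw 60 mm first, in smooth steps.

>>> {"op": "servo_tool", "data": {
  "targets": [
    {"x": 0,"y": 0,"z": 0.015,"wx": 0,"wy": 0,"wz": 0},
    {"x": 0,"y": 0,"z": 0.03,"wx": 0,"wy": 0,"wz": 0},
    {"x": 0,"y": 0,"z": 0.05,"wx": 0,"wy": 0,"wz": 0},
    {"x": 0,"y": 0,"z": 0.07,"wx": 0,"wy": 0,"wz": 0},
    {"x": 0,"y": 0,"z": 0.09,"wx": 0,"wy": 0,"wz": 0},
    {"x": 0,"y": 0,"z": 0.11,"wx": 0,"wy": 0,"wz": 0},
    {"x": 0,"y": 0,"z": 0.13,"wx": 0,"wy": 0,"wz": 0},
    {"x": 0,"y": 0,"z": 0.142,"wx": 0,"wy": 0,"wz": 0},
    {"x": 0,"y": 0,"z": 0.15,"wx": 0,"wy": 0,"wz": 0},
    {"x": 0,"y": 0,"z": 0.15,"wx": 0,"wy": 0,"wz": 0},
    {"x": 0,"y": 0,"z": 0.15,"wx": 0,"wy": 0,"wz": 0}
  ],
  "grip": -1,
  "squeeze": 90
}}

```text
clock: 10.95
position: [0.6236, -0.0328, 0.083]
tool_rot: [1.421, 1.564, -0.031]
force: [0.4, 6.2, 0.5]
grip_width: 0.0215
```

```bash
python3 w.py w7; python3 pts.py w7
```

```text
{'clock': 10.95, 'position': [0.6236, -0.0328, 0.083], 'tool_rot': [1.4208, 1.5644, -0.0309], 'force': [0.4366, 6.1735, 0.4872], 'grip_width': 0.0215, 'qpos': [-0.2583, 0.6864, 0.3258, 1.7175, -0.2926, 0.7791, 0.3262]}
[[0.0064, 0.9929, 0.1188], [-0.0002, 0.1188, -0.9929], [-1.0, 0.0063, 0.001]]
w7 blade 233 x p5/50/95 [3.3 3.4 4.7 7.5 7.9] y 44.7 61.9 z [79.8 84.9 86. ] u 316 343 v 181 190
w7 pointer 195 x p5/50/95 [-4.  -3.8 -2.6  0.   0.3] y 24.0 40.1 z [80.6 85.  86. ] u 285 310 v 172 179
```

Same picture: 7.3 mm left. Go 5.2 mm and measure again.

>>> {"op": "servo_tool", "data": {
  "targets": [
    {"x": 0,"y": 0,"z": 0.006,"wx": 0,"wy": 0,"wz": 0},
    {"x": 0,"y": 0,"z": 0.013,"wx": 0,"wy": 0,"wz": 0},
    {"x": 0,"y": 0,"z": 0.013,"wx": 0,"wy": 0,"wz": 0}
  ]
}}

```text
clock: 11.38
position: [0.624, -0.037, 0.083]
tool_rot: [1.679, 1.565, 0.228]
force: [1.2, 7.4, 3.0]
grip_width: 0.0218
```

```bash
python3 w.py w8; python3 pts.py w8
```

```text
{'clock': 11.375, 'position': [0.624, -0.037, 0.083], 'tool_rot': [1.6793, 1.5647, 0.2284], 'force': [1.1558, 7.3815, 3.0316], 'grip_width': 0.0218, 'qpos': [-0.2493, 0.6874, 0.3241, 1.7149, -0.2932, 0.7811, 0.3346]}
[[0.0059, 0.9928, 0.1196], [0.0014, 0.1196, -0.9928], [-1.0, 0.0061, -0.0007]]
w8 blade 226 x p5/50/95 [3.2 3.4 4.5 6.9 7.5] y 44.6 62.0 z [79.3 84.9 86.2] u 316 344 v 175 183
w8 pointer 196 x p5/50/95 [0.3 0.5 1.7 4.1 4.4] y 24.0 40.0 z [80.2 85.  86.1] u 286 310 v 172 179
```

2.9 mm left; the last step lagged by ~0.9 mm. Next 2.4 mm.

>>> {"op": "servo_tool", "data": {
  "targets": [
    {"x": 0,"y": 0,"z": 0.003,"wx": 0,"wy": 0,"wz": 0},
    {"x": 0,"y": 0,"z": 0.006,"wx": 0,"wy": 0,"wz": 0},
    {"x": 0,"y": 0,"z": 0.006,"wx": 0,"wy": 0,"wz": 0}
  ]
}}

```text
clock: 11.8
position: [0.6242, -0.038, 0.083]
tool_rot: [1.991, 1.565, 0.541]
force: [-0.1, 8.4, 3.3]
grip_width: 0.0215
```

```bash
cat > fine.py <<'E'
from pts import *
# sub-pixel: mean of top-face points (z>84.3) near the tips, several frames averaged
out=[]
for n in sys.argv[1:]:
    G,u,v=pts(n); r=[]
    for ya,yb in [(45,52),(33,40)]:
        g=G[(G[:,0]>-30)&(G[:,0]<40)&(G[:,1]>ya)&(G[:,1]<yb)&(G[:,2]>84.3)&(G[:,2]<88)]
        r+=[g[:,0].mean(),(g[:,0].min()+g[:,0].max())/2]
    print(n,"blade mean/mid",np.round(r[:2],2),"pointer",np.round(r[2:],2),"left",np.round([r[0]-r[2],r[1]-r[3]],2))
E
python3 w.py w9|head -1;python3 w.py w10|head -1; python3 w.py w11|head -1; python3 fine.py w7 w8 w9 w10 w11; python3 pts.py w9 w10 w11
```

```text
{'clock': 11.8, 'position': [0.6242, -0.038, 0.083], 'tool_rot': [1.9912, 1.5646, 0.5413], 'force': [-0.1273, 8.3763, 3.2771], 'grip_width': 0.0215, 'qpos': [-0.2454, 0.6877, 0.3225, 1.7136, -0.2941, 0.7825, 0.3386]}
{'clock': 11.85, 'position': [0.6242, -0.038, 0.083], 'tool_rot': [1.9783, 1.5646, 0.5283], 'force': [-0.6754, 9.311, 3.698], 'grip_width': 0.0219, 'qpos': [-0.2455, 0.6877, 0.3226, 1.7137, -0.294, 0.7825, 0.3385]}
{'clock': 11.9, 'position': [0.6242, -0.038, 0.083], 'tool_rot': [1.976, 1.5646, 0.5261], 'force': [0.5716, 9.1153, 4.0344], 'grip_width': 0.0215, 'qpos': [-0.2455, 0.6878, 0.3226, 1.7137, -0.294, 0.7825, 0.3385]}
w7 blade mean/mid [5.46 5.56] pointer [-1.83 -1.93] left [7.29 7.49]
w8 blade mean/mid [5.16 5.14] pointer [2.44 2.5 ] left [2.72 2.64]
w9 blade mean/mid [5.49 5.38] pointer [3.47 3.36] left [2.02 2.03]
w10 blade mean/mid [5.52 5.45] pointer [3.53 3.54] left [1.98 1.91]
w11 blade mean/mid [5.41 5.39] pointer [3.51 3.52] left [1.9  1.88]
w9 blade 225 x p5/50/95 [3.1 3.4 4.9 7.2 7.5] y 44.7 61.8 z [80.6 85.  86.3] u 316 344 v 174 182
w9 pointer 192 x p5/50/95 [1.3 1.6 2.8 5.3 5.6] y 24.4 40.1 z [80.  85.  86.2] u 286 310 v 172 179
w10 blade 224 x p5/50/95 [3.1 3.4 4.8 7.3 7.5] y 44.9 61.9 z [80.5 84.9 86.3] u 316 344 v 173 182
w10 pointer 195 x p5/50/95 [1.4 1.5 2.9 5.2 5.4] y 24.1 40.0 z [80.  85.  86.1] u 286 310 v 172 179
w11 blade 224 x p5/50/95 [3.2 3.4 4.9 7.2 7.8] y 44.7 61.9 z [80.4 84.9 86.2] u 316 344 v 173 182
w11 pointer 197 x p5/50/95 [1.4 1.6 2.7 5.2 5.4] y 24.0 40.3 z [80.1 85.1 86.1] u 285 310 v 172 179
```

1.95 mm left; steps lag ~1.4 mm under load. Command 2.8 mm.

>>> {"op": "servo_tool", "data": {
  "targets": [
    {"x": 0,"y": 0,"z": 0.004,"wx": 0,"wy": 0,"wz": 0},
    {"x": 0,"y": 0,"z": 0.007,"wx": 0,"wy": 0,"wz": 0},
    {"x": 0,"y": 0,"z": 0.007,"wx": 0,"wy": 0,"wz": 0}
  ]
}}

```text
clock: 12.32
position: [0.6243, -0.0395, 0.083]
tool_rot: [2.267, 1.564, 0.818]
force: [-0.5, 9.0, 3.6]
grip_width: 0.0213
```

```bash
for n in w12 w13 w14; do python3 w.py $n|head -1; done; python3 fine.py w12 w13 w14; python3 pts.py w12 w13 w14
```

```text
{'clock': 12.325, 'position': [0.6243, -0.0395, 0.083], 'tool_rot': [2.2669, 1.5639, 0.8178], 'force': [-0.4673, 9.0197, 3.5974], 'grip_width': 0.0213, 'qpos': [-0.2408, 0.6882, 0.3209, 1.7122, -0.295, 0.7841, 0.3432]}
{'clock': 12.375, 'position': [0.6243, -0.0395, 0.083], 'tool_rot': [2.2619, 1.5639, 0.8129], 'force': [-0.4056, 8.2964, 4.5831], 'grip_width': 0.0215, 'qpos': [-0.2409, 0.6882, 0.3209, 1.7122, -0.2949, 0.7841, 0.3432]}
{'clock': 12.425, 'position': [0.6243, -0.0394, 0.083], 'tool_rot': [2.26, 1.5639, 0.8111], 'force': [0.1044, 8.6001, 5.0086], 'grip_width': 0.0217, 'qpos': [-0.2409, 0.6882, 0.3209, 1.7122, -0.295, 0.784, 0.3432]}
w12 blade mean/mid [5.3  5.33] pointer [4.93 4.78] left [0.37 0.55]
w13 blade mean/mid [5.46 5.37] pointer [4.9  4.88] left [0.56 0.5 ]
w14 blade mean/mid [5.33 5.39] pointer [4.95 4.86] left [0.38 0.53]
w12 blade 228 x p5/50/95 [3.1 3.4 4.9 7.3 7.6] y 44.8 62.0 z [80.9 85.  86.2] u 316 344 v 171 180
w12 pointer 193 x p5/50/95 [2.8 3.1 4.3 6.6 6.7] y 24.0 39.8 z [79.6 85.  86.1] u 285 310 v 172 179
w13 blade 225 x p5/50/95 [3.2 3.4 4.7 7.3 7.5] y 44.8 62.0 z [81.  85.  86.3] u 316 345 v 172 180
w13 pointer 194 x p5/50/95 [2.9 3.1 4.4 6.6 7. ] y 24.0 39.8 z [79.7 85.  86.3] u 285 310 v 172 179
w14 blade 224 x p5/50/95 [3.2 3.4 4.8 7.3 7.7] y 44.9 62.0 z [80.4 85.  86.3] u 316 345 v 172 180
w14 pointer 191 x p5/50/95 [2.9 3.1 4.4 6.6 6.9] y 24.0 39.7 z [79.7 85.1 86.2] u 286 310 v 172 179
```

~0.45 mm left. One small step.

>>> {"op": "servo_tool", "data": {
  "targets": [
    {"x": 0,"y": 0,"z": 0.002,"wx": 0,"wy": 0,"wz": 0},
    {"x": 0,"y": 0,"z": 0.004,"wx": 0,"wy": 0,"wz": 0},
    {"x": 0,"y": 0,"z": 0.004,"wx": 0,"wy": 0,"wz": 0}
  ]
}}

```text
clock: 12.85
position: [0.6243, -0.0397, 0.083]
tool_rot: [2.478, 1.563, 1.029]
force: [-1.5, 9.3, 3.8]
grip_width: 0.0216
```

```bash
for n in w15 w16 w17; do python3 w.py $n|head -1; done; python3 fine.py w15 w16 w17; python3 pts.py w15 w17;  python3 -c "
import cv2
i=cv2.imread('pics/w17.png')[110:260,220:370];cv2.imwrite('pics/w17c.png',cv2.resize(i,None,fx=4,fy=4,interpolation=cv2.INTER_CUBIC))"
```

```text
{'clock': 12.85, 'position': [0.6243, -0.0397, 0.083], 'tool_rot': [2.4777, 1.5628, 1.0295], 'force': [-1.4872, 9.2919, 3.7642], 'grip_width': 0.0216, 'qpos': [-0.2383, 0.6883, 0.3194, 1.7114, -0.296, 0.7853, 0.3459]}
{'clock': 12.9, 'position': [0.6243, -0.0397, 0.083], 'tool_rot': [2.4709, 1.5627, 1.0228], 'force': [0.3145, 7.9468, 3.6185], 'grip_width': 0.0215, 'qpos': [-0.2383, 0.6883, 0.3193, 1.7113, -0.2959, 0.7853, 0.3459]}
{'clock': 12.95, 'position': [0.6243, -0.0397, 0.083], 'tool_rot': [2.4739, 1.5628, 1.0258], 'force': [-0.9214, 8.7731, 4.3134], 'grip_width': 0.0213, 'qpos': [-0.2383, 0.6883, 0.3193, 1.7113, -0.2959, 0.7853, 0.3459]}
w15 blade mean/mid [5.47 5.44] pointer [5.56 5.53] left [-0.09 -0.1 ]
w16 blade mean/mid [5.47 5.33] pointer [5.56 5.47] left [-0.09 -0.14]
w17 blade mean/mid [5.5  5.53] pointer [5.54 5.56] left [-0.05 -0.03]
w15 blade 227 x p5/50/95 [3.2 3.5 5.  7.5 7.7] y 44.8 61.9 z [80.8 85.1 86.3] u 316 344 v 171 180
w15 pointer 194 x p5/50/95 [3.3 3.5 5.2 7.5 7.7] y 24.0 39.8 z [81.7 85.2 86.1] u 286 310 v 173 180
w17 blade 225 x p5/50/95 [3.3 3.4 5.  7.5 7.8] y 44.7 61.9 z [81.4 85.  86. ] u 316 344 v 171 180
w17 pointer 194 x p5/50/95 [3.2 3.5 5.1 7.5 7.7] y 24.1 39.8 z [82.1 85.1 86.2] u 286 310 v 173 180
```

View pics/w17c.png

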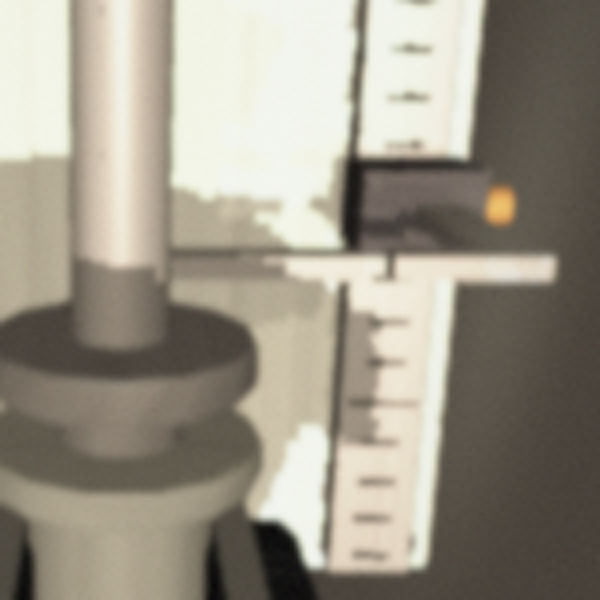

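Pointer (crop 165–375, row 266) and blade (crop 395–555, row 268) form one line with the small gap at column 390. The remaining difference is about 0.1 mm, and the readings are steady over three frames. Handing in.

```bash
python3 -c "
from workcell import bot
print(bot.job_done())"
```

```text
the job is handed in; nothing more can be done
None
```

The job is handed in with the gripper still holding the rod and the pointer in line with the blade of the setting mark.

- **Order:** I pinched the spool from above and pushed the rod in. About 10 N built up with almost no further travel, and the camera put the collar at its home position. I then drew the rod out about 66 mm in shrinking steps.
- **Last checks:** Three wrist-camera frames put the pointer and blade within about 0.1 mm of each other, steady over 0.1 s. The reading is −0.03 to −0.14 mm, so nominally a hair past the mark but within the measurement noise. The rod was held at about 9 N of pull with a 21.5 mm grip opening, and the clock stood at about 13 s.
- **What disagreed:** The first close missed. The fingertips sat about 28 mm higher than the reported tool position implied, so the fingers shut just above the spool without touching it. I measured the pads with the depth camera, went lower and grasped again. Gripped, the opening read about 22 mm instead of the nominal 24 mm.
- **Not checked:** I took no final picture of the other things on the table. The arm felt no unexpected force, and the fingers stayed close to the gauge once they came down.

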